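Flip the long switch behind the bench shield with the bent rod

TASK

Take the bent rod by its upright handle, reach over the clear shield with it and push the long lever behind the shield fully over to the far side; keep your hand itself on the near side of the shield and leave the short lever as it is. Then stand the rod back on its foot on the desk, where it stood.

Things in the scene. Friction and masses are not known exactly. Their poses are not given: they have to be found in the camera images.
- rod_grip (a point): Bent rod standing on the desk: steel foot 70x60x12 mm, upright black handle 34 (x) by 26 (y) mm, top 134 mm up; a 10 mm steel shaft leaves it level along +x, centre line 93 mm up, then bends down to a crossbar. 250 g. The point is the place to grip, on the handle's axis, 105 mm above the foot's underside; x along the shaft, z up; grip across y.
- rod_end (a point): Centre of the crossbar at the rod's bent end (10 mm thick, 46 mm long along the rod's y): 175 mm from the handle's axis along the rod's +x, 97 mm below rod_grip, 85 mm below the shaft's centre line. It hangs 3 mm clear of the desk when the rod stands.
- shield_top (a point): Clear upright shield in an aluminium frame, fixed to the desk: 320 mm wide (its y), 140 mm high, 14 mm thick at most, foot 60 mm deep and 10 mm high. The point is the middle of its top edge; x points level to the far side, away from the robot.
- long_pivot (a point): Pivot of the long lever, mid-top of a fixed grey box (70x60 mm, 50 mm high) about 90 mm behind the shield, 60 mm left or right of its middle; a like box with the short lever stands on the other side. Steel stem 8 mm thick, black 18 mm ball centred 60 mm from the pivot. x points to the far side, the way to push; z up.
- long_lever (a joint): Angle of the long lever (rad): 0 it leans 0.5 rad from upright towards the shield, 0.5 upright, 1.0 it leans 0.5 rad away, at its stop. It stays where it is left; about 1 N moves it.
- short_lever (a joint): Angle of the short lever, 20 mm long with a ball 12 mm across, on the other box; the same meaning. Its top stays below 78 mm above the desk.
Mind the look-alikes: they are no part of the job. What is shaped like the part that bears long_pivot but yellow is not meant.

How it is judged (in metres and radians):
On the way, in this order (a step that is already met when the one before it is completed fails the run):
1. the rod's bent end is behind the shield and below its top edge (x of rod_end in the frame of shield_top above 0.015 m and z of rod_end in the frame of shield_top below -0.01 m and y of rod_end in the frame of shield_top between -0.12 and 0.12 m), for 0.1 s.
2. the long lever is over on the far side (value of joint long_lever above 0.75 rad), for 0.1 s.
At the end, for the whole second after the job is handed in: The long lever is over on the far side (more than 0.75 rad), the short lever still leans to the shield (less than 0.3 rad), and the rod stands upright (within 0.15 rad) on its foot on the desk, its handle within 80 mm of where it stood (value of joint long_lever above 0.75 rad and value of joint short_lever below 0.3 rad and angle between rod_grip's own z axis and vertical below 0.15 rad and height (world z) of rod_grip between 0.095 and 0.115 m and distance of rod_grip from where it was at the start of the episode below 0.08 m); the robot touches nothing.
It fails at once if the hand reaches down behind the shield (x of the grasp point in the frame of shield_top above 0 m and y of the grasp point in the frame of shield_top between -0.16 and 0.16 m and height (world z) of the grasp point below 0.17 m).
It fails at once if the rod's handle is carried over behind the shield (x of rod_grip in the frame of shield_top above 0 m and y of rod_grip in the frame of shield_top between -0.16 and 0.16 m).
It fails at once if the short lever is flipped (value of joint short_lever above 0.4 rad).
It also fails if it takes over 53 s, if anything falls off the work surface, if the arm or the gripper's body presses on something with over 40 N, if the wrist force passes 120 N, or if a joint passes its speed limit or range.

ROBOT

A 7-joint arm with a two-finger parallel gripper is mounted at the origin on a cart in front of the work surface, level with it; the furniture and walls round the work are solid. World frame = base frame: x ahead of the robot, y to its left, z up, the work surface at z = 0. Lengths are in mm, angles in rad, forces in N, time in s.
With the tool pointing down it reaches from about 350 to 900 mm from the base axis. Payload 7.2 kg.
Tool frame: the origin (TCP) lies where the fingers leave the gripper's body, on its centre line; the fingertips stand 80 mm ahead of it and the grasp point (between the pads) lies 61 mm ahead of it (grasp_offset is the distance from the TCP to the grasp point, in mm); z points along the fingers, y is the direction in which the jaws open and shut (so a half turn about z gives the same grasp; the last joint's range is limited). The gripper opens to 88 mm and grips with 3 to 60 N. Pads are 20 mm wide; open, the fingers measure 115 mm over their backs; the gripper's body (75 mm by 178 mm) begins 61 mm behind the grasp point.
Start: joints at [-1.233, 0.411, -0.013, 1.596, 0.006, 1.134, -0.082], TCP at [246.73, 574.239, 302.653] pointing down, gripper open.
Joint ranges: [-2.95, 2.95], [-0.29, 1.99], [-1.47, 1.44], [0.14, 2.54], [-1.03, 4.17], [0.13, 1.85], [-2.86, 2.86]. Speed limits (rad/s): [2.39, 2.39, 3.01, 3.01, 3.14, 3.14, 3.14].

INTERFACE

Orientations are given as a unit quaternion [w, x, y, z].
In Python, from rig import read_state, capture, hand_in, grasp_offset gives the robot as it stands.
- The arm moves only by the shell command python3 -m pendant 'ROWS' [FORCE]. ROWS is JSON, a list of rows, each an object of numbers: "claw": the opening, from 0 (shut) to 1 (fully open); "tx", "ty", "tz": the shift along the tool's x, y, z in mm; "ax", "ay", "az": the turn, a rotation vector about the tool's x, y, z in rad. In form: [{"claw": .., "tx": .., "ty": .., "tz": .., "ax": .., "ay": .., "az": ..}, ...]. A call has 1 to 20 rows; each row is the pose to reach, as a shift and turn from the pose commanded when the call began, along the tool's axes at that moment; what a row does not reach only later rows make up. A row lasts 1/8 s, in which the tool goes at most 62.5 mm and 10.7 degrees, less where a joint would pass 70% of its speed; a pose out of reach is approached as far as the arm can. A call with a gripper value outside its range is refused whole. The fingers move at their own pace and stop on an object; FORCE is the grip in N (left out, the last holds). Time passes only in rows, so rows that repeat a pose let the fingers close. It gives the time, the measured TCP pose, the force and the opening at its end, in the units of the state.
- read_state(): the state, without advancing time (a new reading comes with each control period).
- capture(name): name is "scene" or "top"; returns a dict with "img" (480x640x3 uint8, red, green, blue), "K" (3x3 intrinsics, pixels), "R" (3x3) and "t" (3): a world point X has camera coordinates R X + t. Camera axes: x right, y down, z forward; pixel columns grow to the right and rows downward; lengths in mm; the calibration is good to about 2 mm. A picture is of the moment at which its call begins. There is no depth.
- hand_in(): hands the job in, once; it reports no verdict.
The state is a dict: "clock": time; "joint_positions": joint angles; "joint_velocities": joint speeds; "joint_torque": joint torques, N m; "ee_pos": TCP position; "orientation": TCP orientation; "ft_force": force on the tool from outside, world axes, zero at the start; "ft_torque": the same for the moment, N m; "grip_width": opening from 0.0 (shut) to 1.0 (fully open).
Only numpy, scipy, OpenCV 4.12 (cv2) and the standard library are available. Lean on these libraries where they do the work, as an engineer would, in place of code of your own. Each camera call takes 0.05 s, during which the arm holds its last target.

## Working session

There is one attempt and no reset: what is moved stays moved. The work goes in short steps, Python scripts to look and compute and a shell command to move; the robot and the scene stay as the last step left them, time stands still between calls to the robot, and variables do not carry over. Pictures are saved under pics/ and viewed, and the job is handed in when it is done.

```bash
mkdir -p pics; ls; python3 - <<'E'
from rig import read_state, capture, hand_in, grasp_offset
import cv2,pickle
print(grasp_offset() if callable(grasp_offset) else grasp_offset)
s=read_state()
for k,v in s.items(): print(k,v)
for n in("scene","top"):
    c=capture(n); pickle.dump(c,open(n+"0.pkl","wb")); cv2.imwrite(f"pics/{n}0.png",c["img"][:,:,::-1]); print(n,c["K"],c["R"],c["t"])
E
```

```text
pics
61.3
clock 0.0
joint_positions [-1.23319248  0.41193141 -0.01272781  1.59699368  0.00559092  1.13426792
 -0.08218898]
joint_velocities [ 0.00024946  0.00018829  0.00176393  0.00041183  0.0004697  -0.00091033
 -0.00022838]
joint_torque [-6.22048155e-04 -5.87954950e+01  6.41379990e-01 -2.91086411e+01
 -5.37772221e-02  1.82366587e-02  1.56815572e-04]
ee_pos [246.60402377 573.91285522 301.80985682]
orientation [-1.10522571e-04  2.01489964e-01  9.79490267e-01 -7.74605535e-04]
ft_force [-0.25594467 -1.55164034  0.12949571]
ft_torque [ 0.0368793  -0.07519888  0.01407455]
grip_width 1.0019812379564699
scene [[473.07152961   0.         313.55105167]
 [  0.         473.07152961 238.93554415]
 [  0.           0.           1.        ]] [[ 0.7874049  -0.6164245  -0.00378973]
 [-0.34130238 -0.43083497 -0.83540045]
 [ 0.51332856  0.65909185 -0.54962871]] [-538.97186536  236.56741497  760.78363654]
top [[607.58536609   0.         325.75901197]
 [  0.         607.58536609 236.35968306]
 [  0.           0.           1.        ]] [[ 0.01370421 -0.99990495 -0.00151062]
 [-0.99924271 -0.01364008 -0.03644119]
 [ 0.03641712  0.00200887 -0.99933466]] [-160.79004427  567.44854846 1357.46912538]
```

View pics/scene0.png

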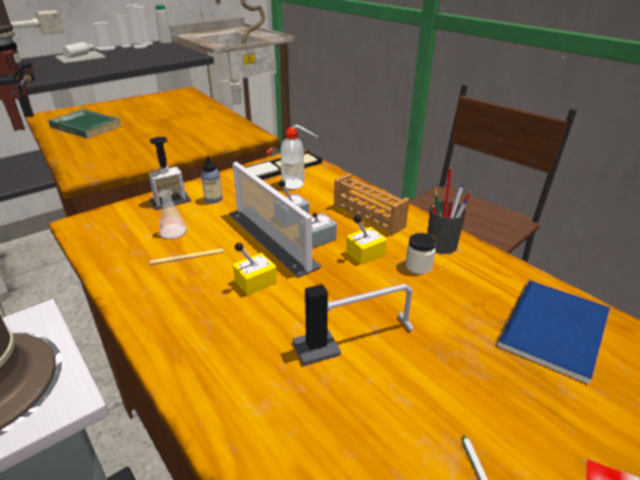

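View pics/top0.png

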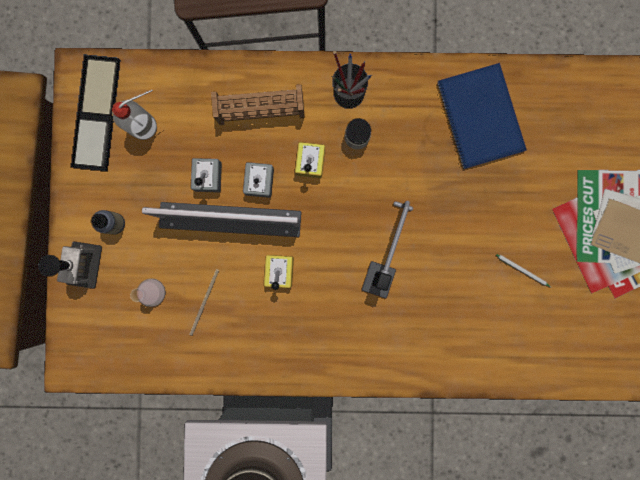

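```bash
python3 - <<'E'
import cv2,numpy as np
a=cv2.imread("pics/top0.png"); b=cv2.imread("pics/scene0.png")
c=cv2.resize(a[140:300,130:330],(800,640),interpolation=3)[:600]
cv2.imwrite("pics/c1.png",c)
cv2.imwrite("pics/c2.png",cv2.resize(b[150:290,220:400],(770,600),interpolation=3))
cv2.imwrite("pics/c3.png",cv2.resize(a[190:310,340:440],(500,600),interpolation=3))
cv2.imwrite("pics/c4.png",cv2.resize(b[270:370,280:430],(800,533),interpolation=3))
E
```

```text
(no output)
```

View pics/c1.png

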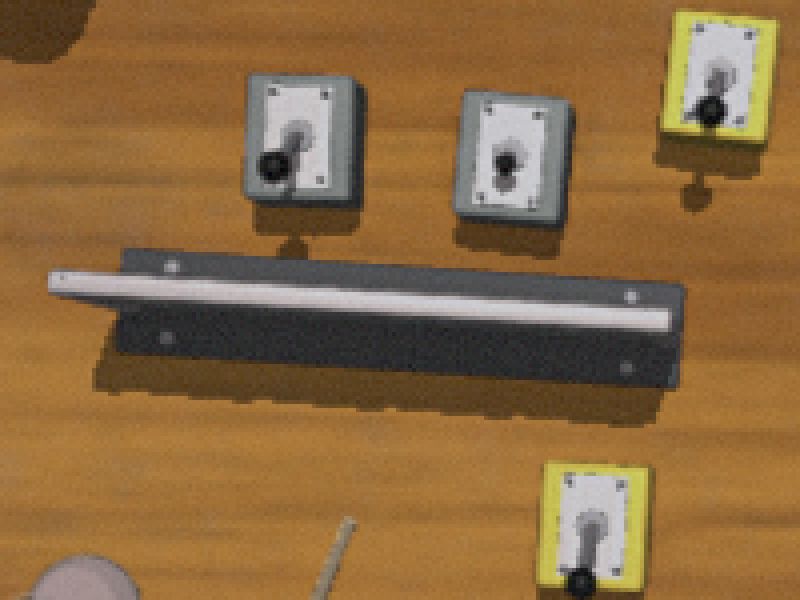

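View pics/c2.png

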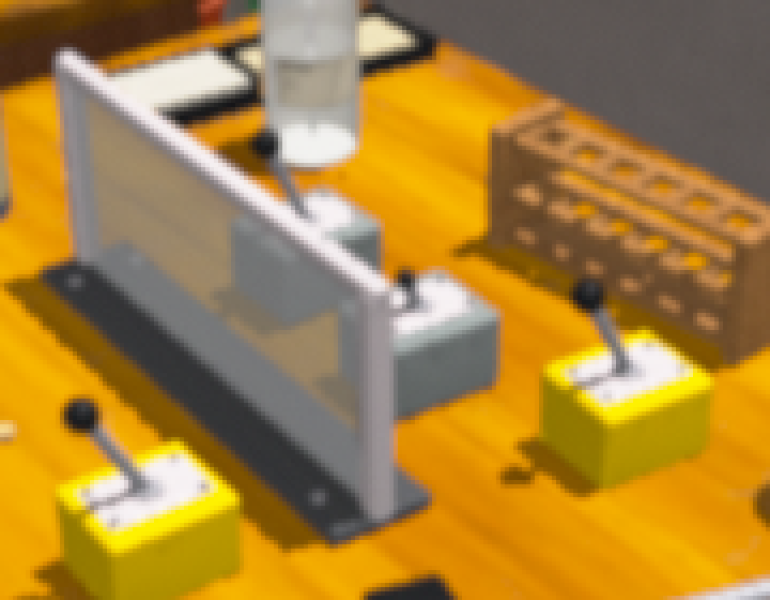

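View pics/c3.png

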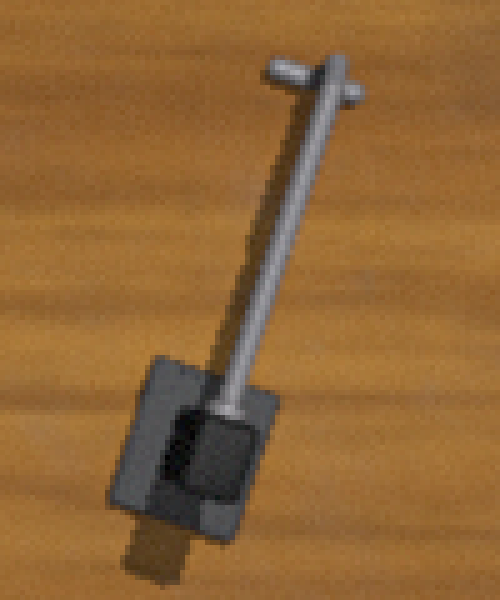

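View pics/c4.png

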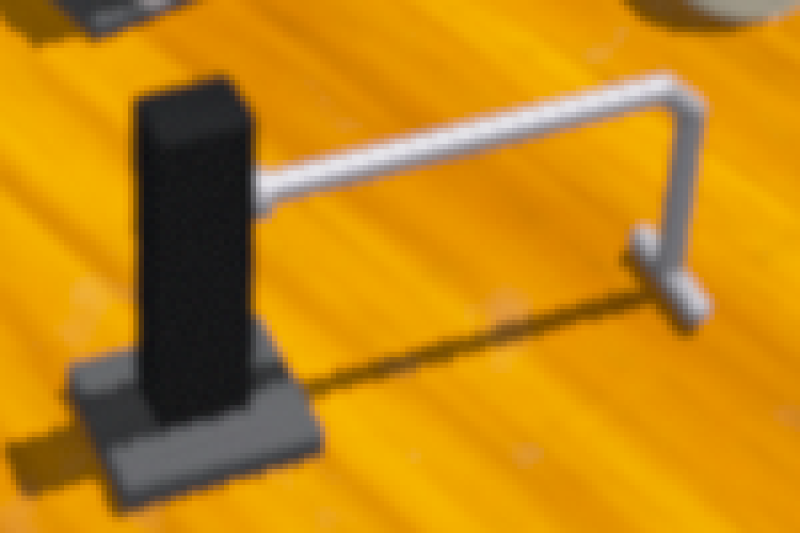

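```bash
cat > h.py <<'E'
import numpy as np,cv2,pickle
def cast(c,px,z):
    d=c["R"].T@np.linalg.inv(c["K"])@np.array([px[0],px[1],1.]); o=-c["R"].T@c["t"]
    return o+d*(z-o[2])/d[2]
def proj(c,X):
    p=c["K"]@(c["R"]@np.asarray(X,float)+c["t"]); return p[:2]/p[2]
def crop(p,off,s): return (np.asarray(p,float)+.5)/s-.5+np.array(off)
def tri(c1,p1,c2,p2):
    P=[c["K"]@np.c_[c["R"],c["t"]] for c in(c1,c2)]
    X=cv2.triangulatePoints(P[0],P[1],np.array(p1,float),np.array(p2,float)); return (X[:3]/X[3])[:,0]
E
python3 - <<'E'
from h import *
np.set_printoptions(precision=1,suppress=True)
T=pickle.load(open("top0.pkl","rb"));S=pickle.load(open("scene0.pkl","rb"))
t1=lambda p:crop(p,(130,140),4); t3=lambda p:crop(p,(340,190),5)
L=cast(T,t1((50,282)),140);R=cast(T,t1((670,320)),140)
print("shield",L,R,"len",np.linalg.norm(L-R),"mid",(L+R)/2,"yaw",np.arctan2(-(L-R)[0],(L-R)[1]))
for n,q in(("long",[(250,75),(352,77),(347,200),(245,197)]),("short",[(464,90),(570,97),(557,222),(456,213)])):
    P=np.array([cast(T,t1(p),50) for p in q]);print(n,P.mean(0),[np.linalg.norm(P[i]-P[i-1]) for i in range(4)])
print("short in shield frame / long: below")
bl=tri(T,t1((273,165)),S,crop((265,145),(220,150),770/180)); print("long ball",bl)
bs=tri(T,t1((506,162)),S,crop((405,280),(220,150),770/180)); print("short ball",bs)
H=[cast(T,t3(p),134) for p in [(197,410),(262,420),(245,500),(180,490)]];print("handle top",np.mean(H,0),[np.linalg.norm(H[i]-H[i-1]) for i in range(4)])
F=[cast(T,t3(p),12) for p in [(155,355),(280,395),(228,543),(108,505)]];print("foot top",np.mean(F,0),[np.linalg.norm(F[i]-F[i-1]) for i in range(4)])
a=cast(T,t3((232,405)),93);b=cast(T,t3((334,65)),93);print("shaft",a,b,"yaw",np.arctan2((b-a)[1],(b-a)[0]))
e=[cast(T,t3(p),8) for p in((266,70),(362,94))];print("bar",e,np.mean(e,0),np.linalg.norm(e[0]-e[1]))
ht=tri(T,t3((222,457)),S,crop((192,108),(280,270),800/150));print("handle top tri",ht)
E
```

```text
shield [613.3 222.3 140. ] [598.2 -94.4 140. ] len 317.0759111437052 mid [605.8  63.9 140. ] yaw -0.047696651091038315
long [701.6 115.4  50. ] [np.float64(67.26575695444038), np.float64(56.04485511033912), np.float64(67.81038181634341), np.float64(55.95942094818094)]
short [693.1  -1.8  50. ] [np.float64(67.86124944152775), np.float64(58.33608335355443), np.float64(69.16482609632342), np.float64(55.58604274851435)]
short in shield frame / long: below
long ball [679.5 117.5 103.4]
short ball [687.   -0.6  67.8]
handle top [ 476.3 -273.   134. ] [np.float64(33.35489943698558), np.float64(26.844483886113782), np.float64(33.3513759682211), np.float64(26.819323598048868)]
foot top [ 474.4 -271.8   12. ] [np.float64(70.44361255124227), np.float64(58.829452683308595), np.float64(70.27275360948057), np.float64(56.323930881489076)]
shaft [ 496.  -281.3   93. ] [ 640.5 -323.    93. ] yaw -0.2814013527009023
bar [array([ 645.8, -303.4,    8. ]), array([ 635.5, -346.9,    8. ])] [ 640.6 -325.1    8. ] 44.646668123633894
handle top tri [ 475.4 -273.4  133.2]
```

```bash
cat >> h.py <<'E'
from scipy.spatial.transform import Rotation as Ro
def rel(targets, start=None):
    """targets: (x,y,z TCP, angle of tool y axis in world); tool down. prints tool-frame deltas from state"""
    from rig import read_state
    s=read_state(); q=s["orientation"]; R0=Ro.from_quat([q[1],q[2],q[3],q[0]]); p0=s["ee_pos"]
    print("clock",s["clock"],"tcp",p0,"yang",np.arctan2(R0.as_matrix()[1,1],R0.as_matrix()[0,1]),"tilt",R0.as_matrix()[:,2],"F",s["ft_force"],"w",s["grip_width"])
    for x,y,z,a in targets:
        ya=np.array([np.cos(a),np.sin(a),0]);za=np.array([0,0,-1.]);R1=Ro.from_matrix(np.c_[np.cross(ya,za),ya,za])
        print("  t",np.round(R0.inv().apply(np.array([x,y,z])-p0),1),"a",np.round((R0.inv()*R1).as_rotvec(),3))
E
python3 - <<'E'
from h import *
rel([(500,150,340,1.2),(476,-272.5,300,np.pi/2-.29),(476,-272.5,166,np.pi/2-.29)])
E
```

```text
clock 0.1 tcp [246.59359254 573.92643198 301.90298603] yang 1.1650335271053238 tilt [-5.04524006e-04 -1.36771740e-03 -9.99998937e-01] F [ 0.41670954  0.39855237 -0.21326716] w 0.9997864498278328
  t [-400.2 -289.5  -37.6] a [-0.001  0.    -0.035]
  t [-544.9 -687.1    2.9] a [-0.001 -0.    -0.116]
  t [-544.9 -686.9  136.9] a [-0.001 -0.    -0.116]
```

Candidates (top image): grey box at (205,175) with a long stem and big ball is the target. Grey (258,179) has the short lever. Yellow (310,160) and (279,272) are decoys. The crops confirm that choice. The rod is at (384,281).

```bash
python3 -m pendant '[{"claw":1,"tx":-40,"ty":-29,"tz":-10},{"claw":1,"tx":-80,"ty":-58,"tz":-20},{"claw":1,"tx":-120,"ty":-87,"tz":-30},{"claw":1,"tx":-160,"ty":-116,"tz":-37},{"claw":1,"tx":-200,"ty":-145,"tz":-37},{"claw":1,"tx":-240,"ty":-174,"tz":-37},{"claw":1,"tx":-280,"ty":-203,"tz":-37},{"claw":1,"tx":-320,"ty":-232,"tz":-37},{"claw":1,"tx":-360,"ty":-265,"tz":-37},{"claw":1,"tx":-395,"ty":-300,"tz":-37},{"claw":1,"tx":-415,"ty":-345,"tz":-37,"az":-0.05},{"claw":1,"tx":-435,"ty":-390,"tz":-30,"az":-0.08},{"claw":1,"tx":-455,"ty":-440,"tz":-25,"az":-0.11},{"claw":1,"tx":-475,"ty":-490,"tz":-20,"az":-0.116},{"claw":1,"tx":-495,"ty":-540,"tz":-15,"az":-0.116},{"claw":1,"tx":-515,"ty":-590,"tz":-8,"az":-0.116},{"claw":1,"tx":-535,"ty":-640,"tz":0,"az":-0.116},{"claw":1,"tx":-543,"ty":-675,"tz":3,"az":-0.116},{"claw":1,"tx":-545,"ty":-687,"tz":3,"az":-0.116},{"claw":1,"tx":-545,"ty":-687,"tz":3,"az":-0.116}]'
python3 - <<'E'
from h import *
from rig import capture
rel([(476,-272.5,300,np.pi/2-.29),(476,-272.5,166,np.pi/2-.29)])
c=capture("scene");cv2.imwrite("pics/s1.png",c["img"][:,:,::-1])
E
```

```text
clock 0.1 tcp [246.59359254 573.92643198 301.90298603] yang 1.1650335271053238 tilt [-5.04524006e-04 -1.36771740e-03 -9.99998937e-01] F [ 0.41670954  0.39855237 -0.21326716] w 0.9997864498278328
  t [-544.9 -687.1    2.9] a [-0.001 -0.    -0.116]
  t [-544.9 -686.9  136.9] a [-0.001 -0.    -0.116]validation failed for argument at $[0]...
```

View pics/s1.png

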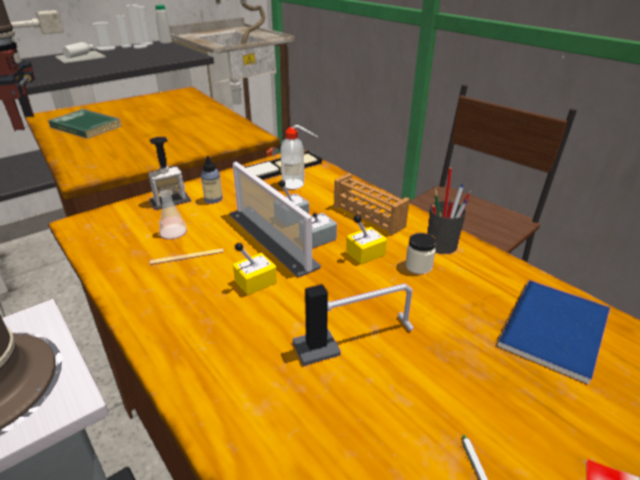

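The picture shows nothing has moved: the call was refused because each row needs every key.

```bash
python3 -m pendant '[{"claw":1,"tx":-40,"ty":-29,"tz":-10,"ax":0,"ay":0,"az":0},{"claw":1,"tx":-80,"ty":-58,"tz":-20,"ax":0,"ay":0,"az":0},{"claw":1,"tx":-120,"ty":-87,"tz":-30,"ax":0,"ay":0,"az":0},{"claw":1,"tx":-160,"ty":-116,"tz":-37,"ax":0,"ay":0,"az":0},{"claw":1,"tx":-200,"ty":-145,"tz":-37,"ax":0,"ay":0,"az":0},{"claw":1,"tx":-240,"ty":-174,"tz":-37,"ax":0,"ay":0,"az":0},{"claw":1,"tx":-280,"ty":-203,"tz":-37,"ax":0,"ay":0,"az":0},{"claw":1,"tx":-320,"ty":-232,"tz":-37,"ax":0,"ay":0,"az":0},{"claw":1,"tx":-360,"ty":-265,"tz":-37,"ax":0,"ay":0,"az":0},{"claw":1,"tx":-395,"ty":-300,"tz":-37,"ax":0,"ay":0,"az":-0.03},{"claw":1,"tx":-415,"ty":-345,"tz":-37,"ax":0,"ay":0,"az":-0.05},{"claw":1,"tx":-435,"ty":-390,"tz":-30,"ax":0,"ay":0,"az":-0.08},{"claw":1,"tx":-455,"ty":-440,"tz":-25,"ax":0,"ay":0,"az":-0.11},{"claw":1,"tx":-475,"ty":-490,"tz":-20,"ax":0,"ay":0,"az":-0.116},{"claw":1,"tx":-495,"ty":-540,"tz":-15,"ax":0,"ay":0,"az":-0.116},{"claw":1,"tx":-515,"ty":-590,"tz":-8,"ax":0,"ay":0,"az":-0.116},{"claw":1,"tx":-535,"ty":-640,"tz":0,"ax":0,"ay":0,"az":-0.116},{"claw":1,"tx":-543,"ty":-675,"tz":3,"ax":0,"ay":0,"az":-0.116},{"claw":1,"tx":-545,"ty":-687,"tz":3,"ax":0,"ay":0,"az":-0.116},{"claw":1,"tx":-545,"ty":-687,"tz":3,"ax":0,"ay":0,"az":-0.116}]'
python3 - <<'E'
from h import *
from rig import capture
rel([(476,-272.5,300,np.pi/2-.29),(476,-272.5,166,np.pi/2-.29)])
c=capture("scene");cv2.imwrite("pics/s2.png",c["img"][:,:,::-1])
E
```

```text
clock: 2.65
ee_pos: [476.2, -272.0, 299.6]
orientation: [-0.0, 0.145, 0.989, 0.0]
ft_force: [0.1, 0.9, -0.4]
grip_width: 1.001
clock 2.65 tcp [ 476.19340073 -271.9557232   299.5542462 ] yang 1.2801214019538625 tilt [-2.11784337e-04  4.02834636e-04 -9.99999896e-01] F [ 0.13061543  0.86512148 -0.40965171] w 1.0010858677286978
  t [ 0.  -0.6 -0.4] a [ 0.    -0.    -0.001]
  t [ -0.   -0.6 133.6] a [ 0.    -0.    -0.001]
```

View pics/s2.png

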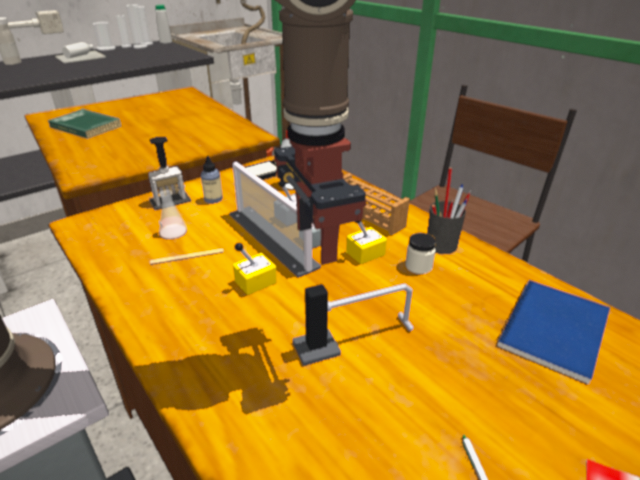

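The gripper hangs above the handle (fingers at about (320,240), handle top (316,290)), the jaws across its thin side. Going down and gripping.

```bash
python3 -m pendant '[{"claw":1,"tx":0,"ty":0,"tz":30,"ax":0,"ay":0,"az":0},{"claw":1,"tx":0,"ty":0,"tz":60,"ax":0,"ay":0,"az":0},{"claw":1,"tx":0,"ty":0,"tz":90,"ax":0,"ay":0,"az":0},{"claw":1,"tx":0,"ty":0,"tz":115,"ax":0,"ay":0,"az":0},{"claw":1,"tx":0,"ty":0,"tz":133,"ax":0,"ay":0,"az":0},{"claw":1,"tx":0,"ty":0,"tz":133,"ax":0,"ay":0,"az":0},{"claw":0.6,"tx":0,"ty":0,"tz":133,"ax":0,"ay":0,"az":0},{"claw":0.4,"tx":0,"ty":0,"tz":133,"ax":0,"ay":0,"az":0},{"claw":0.2,"tx":0,"ty":0,"tz":133,"ax":0,"ay":0,"az":0},{"claw":0,"tx":0,"ty":0,"tz":133,"ax":0,"ay":0,"az":0},{"claw":0,"tx":0,"ty":0,"tz":133,"ax":0,"ay":0,"az":0},{"claw":0,"tx":0,"ty":0,"tz":133,"ax":0,"ay":0,"az":0},{"claw":0,"tx":0,"ty":0,"tz":133,"ax":0,"ay":0,"az":0},{"claw":0,"tx":0,"ty":0,"tz":133,"ax":0,"ay":0,"az":0}]' 50
python3 - <<'E'
from h import *
from rig import capture
rel([])
for n in("scene","top"):
    c=capture(n);cv2.imwrite(f"pics/g_{n}.png",c["img"][:,:,::-1])
E
```

```text
clock: 4.45
ee_pos: [476.3, -272.1, 166.6]
orientation: [-0.0, 0.144, 0.99, 0.0]
ft_force: [0.2, 0.2, -0.4]
grip_width: 0.291
clock 4.45 tcp [ 476.27573333 -272.11426817  166.58271605] yang 1.2809908450757197 tilt [-7.69725750e-05  1.75888680e-05 -9.99999997e-01] F [ 0.22659717  0.17060283 -0.40879617] w 0.29072035931060675
```

View pics/g_scene.png

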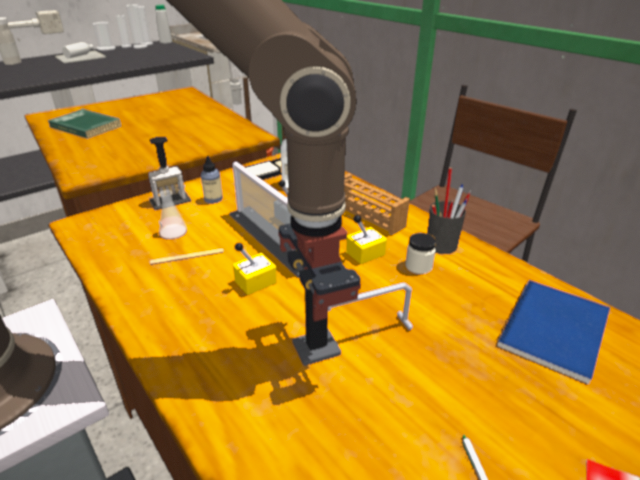

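```bash
python3 -m pendant '[{"claw":0,"tx":0,"ty":0,"tz":-10,"ax":0,"ay":0,"az":0},{"claw":0,"tx":0,"ty":0,"tz":-35,"ax":0,"ay":0,"az":0},{"claw":0,"tx":0,"ty":0,"tz":-65,"ax":0,"ay":0,"az":0},{"claw":0,"tx":0,"ty":0,"tz":-100,"ax":0,"ay":0,"az":0},{"claw":0,"tx":0,"ty":0,"tz":-135,"ax":0,"ay":0,"az":0},{"claw":0,"tx":0,"ty":0,"tz":-165,"ax":0,"ay":0,"az":0},{"claw":0,"tx":0,"ty":0,"tz":-180,"ax":0,"ay":0,"az":0},{"claw":0,"tx":0,"ty":0,"tz":-180,"ax":0,"ay":0,"az":0}]'
python3 - <<'E'
from h import *
from rig import capture
T=pickle.load(open("top0.pkl","rb"))
print("yellow ball",cast(T,crop((580,582),(130,140),4),103))
rel([(461,131,346,np.pi/2-.048)])
c=capture("scene");cv2.imwrite("pics/l_scene.png",c["img"][:,:,::-1])
E
```

```text
clock: 5.55
ee_pos: [476.4, -272.2, 347.2]
orientation: [0.001, 0.144, 0.99, -0.0]
ft_force: [0.0, -0.7, -2.4]
grip_width: 0.294
yellow ball [462.66012422 -47.6187207  103.        ]
clock 5.55 tcp [ 476.36524871 -272.17854284  347.2280766 ] yang 1.2810926472510167 tilt [ 1.32720143e-03 -2.72261105e-04 -9.99999082e-01] F [ 0.02238249 -0.74003959 -2.36266643] w 0.2940221774191328
  t [129.9 382.    1.1] a [-0.     0.001 -0.242]
```

View pics/l_scene.png

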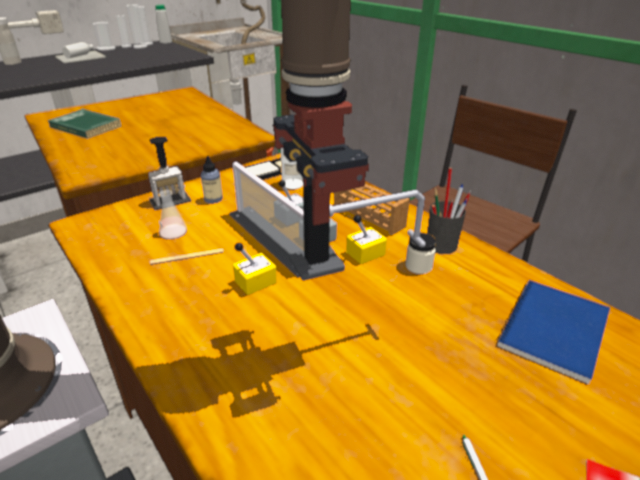

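Rod lifted and looks level (shaft (335,210)-(418,195)). Carrying it to the long-lever side.

```bash
python3 -m pendant '[{"claw":0,"tx":5,"ty":15,"tz":0,"ax":0,"ay":0,"az":0},{"claw":0,"tx":17,"ty":50,"tz":0,"ax":0,"ay":0,"az":-0.03},{"claw":0,"tx":31,"ty":90,"tz":0,"ax":0,"ay":0,"az":-0.06},{"claw":0,"tx":44,"ty":130,"tz":0,"ax":0,"ay":0,"az":-0.08},{"claw":0,"tx":58,"ty":170,"tz":0,"ax":0,"ay":0,"az":-0.11},{"claw":0,"tx":71,"ty":210,"tz":0,"ax":0,"ay":0,"az":-0.13},{"claw":0,"tx":85,"ty":250,"tz":0,"ax":0,"ay":0,"az":-0.16},{"claw":0,"tx":99,"ty":290,"tz":0,"ax":0,"ay":0,"az":-0.18},{"claw":0,"tx":112,"ty":330,"tz":0,"ax":0,"ay":0,"az":-0.21},{"claw":0,"tx":124,"ty":365,"tz":0,"ax":0,"ay":0,"az":-0.24},{"claw":0,"tx":130,"ty":382,"tz":0,"ax":0,"ay":0,"az":-0.242},{"claw":0,"tx":130,"ty":382,"tz":0,"ax":0,"ay":0,"az":-0.242},{"claw":0,"tx":130,"ty":382,"tz":0,"ax":0,"ay":0,"az":-0.242}]'
python3 - <<'E'
from h import *
from rig import capture
rel([])
for n in("scene","top"):
    c=capture(n);pickle.dump(c,open(n+"1.pkl","wb"))
    a=c["img"][:,:,::-1]
    a=a[100:280,180:420] if n=="scene" else a[120:300,120:340]
    cv2.imwrite(f"pics/o_{n}.png",cv2.resize(a,None,fx=3.3,fy=3.3,interpolation=3))
E
```

```text
clock: 7.22
ee_pos: [460.9, 129.6, 346.4]
orientation: [-0.0, 0.025, 1.0, -0.0]
ft_force: [0.6, -0.2, -2.6]
grip_width: 0.293
clock 7.225 tcp [460.88818055 129.57200254 346.40746779] yang 1.5209150965296112 tilt [-3.90469419e-04 -8.71954092e-04 -9.99999544e-01] F [ 0.59396099 -0.2181149  -2.56296058] w 0.29305287108531825
```

View pics/o_scene.png

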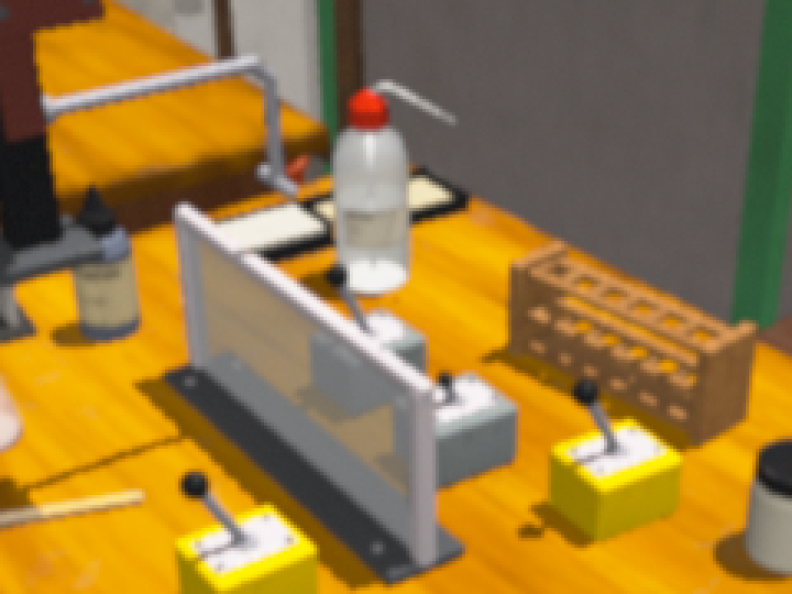

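View pics/o_top.png

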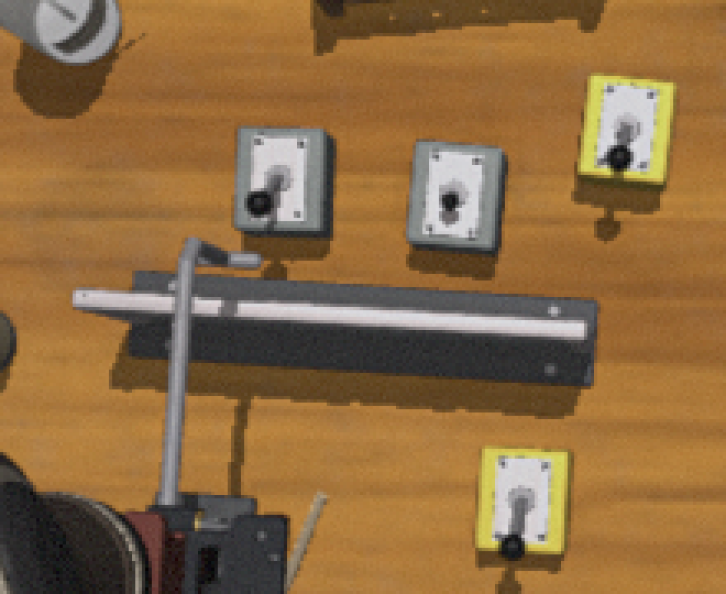

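```bash
python3 - <<'E'
from h import *
np.set_printoptions(precision=1,suppress=True)
T=pickle.load(open("top1.pkl","rb"));S=pickle.load(open("scene1.pkl","rb"))
t=lambda p:crop(p,(120,120),3.3); s=lambda p:crop(p,(180,100),3.3)
print("bar right end",tri(T,t((257,261)),S,s((293,188))), cast(T,t((257,261)),188))
print("bend",tri(T,t((193,245)),S,s((262,68))),cast(T,t((193,245)),274))
print("shaft dir", cast(T,t((168,500)),274),cast(T,t((189,265)),274))
d=np.array([np.cos(.048),-np.sin(.048),0])
e=np.array([461,129.6,188])+175*d; print("expected bar",e,"right end",e+23*np.array([-np.sin(.048),-np.cos(.048),0]))
E
```

```text
bar right end [633.9  98.2 191.3] [633.6  99.4 188. ]
bend [633.  118.6 268.7] [633.7 116.4 274. ]
shaft dir [493. 127. 274.] [622.6 118.4 274. ]
expected bar [635.8 121.2 188. ] right end [634.7  98.2 188. ]
```

```bash
python3 -m pendant '[{"claw":0,"tx":-3,"ty":0,"tz":10,"ax":0,"ay":0,"az":0},{"claw":0,"tx":-5,"ty":0,"tz":25,"ax":0,"ay":0,"az":0},{"claw":0,"tx":-5,"ty":0,"tz":42,"ax":0,"ay":0,"az":0},{"claw":0,"tx":-5,"ty":0,"tz":60,"ax":0,"ay":0,"az":0},{"claw":0,"tx":-5,"ty":0,"tz":77,"ax":0,"ay":0,"az":0},{"claw":0,"tx":-5,"ty":0,"tz":90,"ax":0,"ay":0,"az":0},{"claw":0,"tx":-5,"ty":0,"tz":92,"ax":0,"ay":0,"az":0},{"claw":0,"tx":-5,"ty":0,"tz":92,"ax":0,"ay":0,"az":0},{"claw":0,"tx":-5,"ty":0,"tz":92,"ax":0,"ay":0,"az":0}]'
python3 - <<'E'
from h import *
from rig import capture
rel([])
for n in("scene","top"):
    c=capture(n);pickle.dump(c,open(n+"2.pkl","wb"))
    a=c["img"][:,:,::-1]
    a=a[100:280,180:420] if n=="scene" else a[120:300,120:340]
    cv2.imwrite(f"pics/d_{n}.png",cv2.resize(a,None,fx=3.3,fy=3.3,interpolation=3))
E
```

```text
clock: 8.45
ee_pos: [466.2, 131.0, 255.2]
orientation: [0.0, 0.024, 1.0, 0.0]
ft_force: [-0.3, -0.0, -3.1]
grip_width: 0.293
clock 8.45 tcp [466.15749436 130.96592029 255.16318697] yang 1.522994686377111 tilt [ 9.41097564e-04  4.45901037e-04 -9.99999458e-01] F [-0.30918932 -0.04937222 -3.13746086] w 0.29339211475788995
```

View pics/d_scene.png

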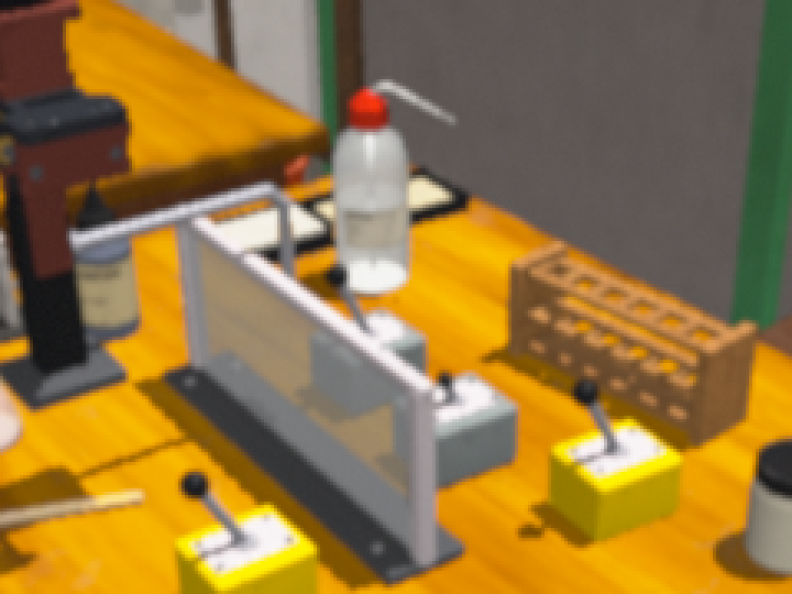

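View pics/d_top.png

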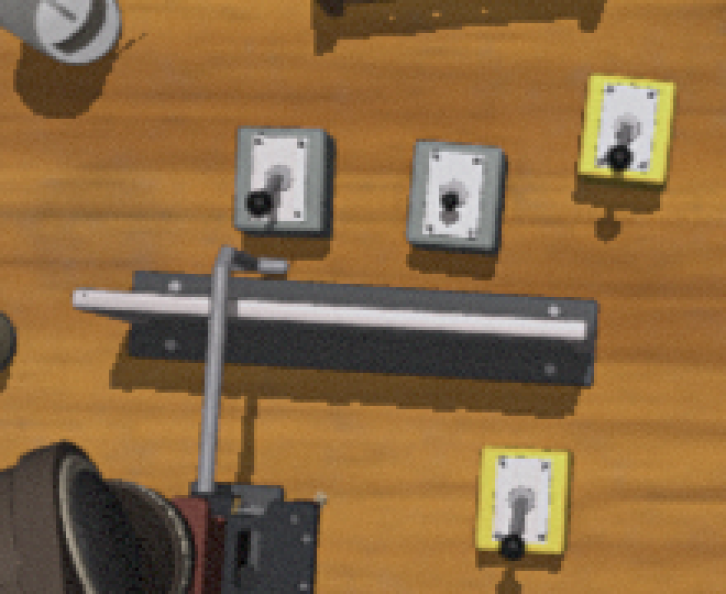

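The bar sits in the gap between shield and ball: its right end is at crop (288,267), and the ball at (260,202) lies within its span. Pushing now.

```bash
python3 -m pendant '[{"claw":0,"tx":-8,"ty":0,"tz":0,"ax":0,"ay":0,"az":0},{"claw":0,"tx":-16,"ty":0,"tz":0,"ax":0,"ay":0,"az":0},{"claw":0,"tx":-24,"ty":0,"tz":0,"ax":0,"ay":0,"az":0},{"claw":0,"tx":-32,"ty":0,"tz":0,"ax":0,"ay":0,"az":0},{"claw":0,"tx":-40,"ty":0,"tz":0,"ax":0,"ay":0,"az":0},{"claw":0,"tx":-48,"ty":0,"tz":0,"ax":0,"ay":0,"az":0},{"claw":0,"tx":-56,"ty":0,"tz":0,"ax":0,"ay":0,"az":0},{"claw":0,"tx":-64,"ty":0,"tz":0,"ax":0,"ay":0,"az":0},{"claw":0,"tx":-70,"ty":0,"tz":0,"ax":0,"ay":0,"az":0},{"claw":0,"tx":-72,"ty":0,"tz":0,"ax":0,"ay":0,"az":0},{"claw":0,"tx":-72,"ty":0,"tz":0,"ax":0,"ay":0,"az":0}]'
python3 - <<'E'
from h import *
from rig import capture
rel([])
for n in("scene","top"):
    c=capture(n);pickle.dump(c,open(n+"3.pkl","wb"))
    a=c["img"][:,:,::-1]
    a=a[100:280,180:420] if n=="scene" else a[120:300,120:340]
    cv2.imwrite(f"pics/p_{n}.png",cv2.resize(a,None,fx=3.3,fy=3.3,interpolation=3))
E
```

```text
clock: 9.93
ee_pos: [537.9, 127.3, 254.6]
orientation: [0.0, 0.024, 1.0, -0.0]
ft_force: [-0.8, 0.1, -2.1]
grip_width: 0.291
clock 9.925 tcp [537.90685001 127.33539515 254.60442438] yang 1.5227691547748465 tilt [ 1.85777853e-04 -5.12389454e-05 -9.99999981e-01] F [-0.79555791  0.06810257 -2.11946653] w 0.2909514196577802
```

View pics/p_scene.png

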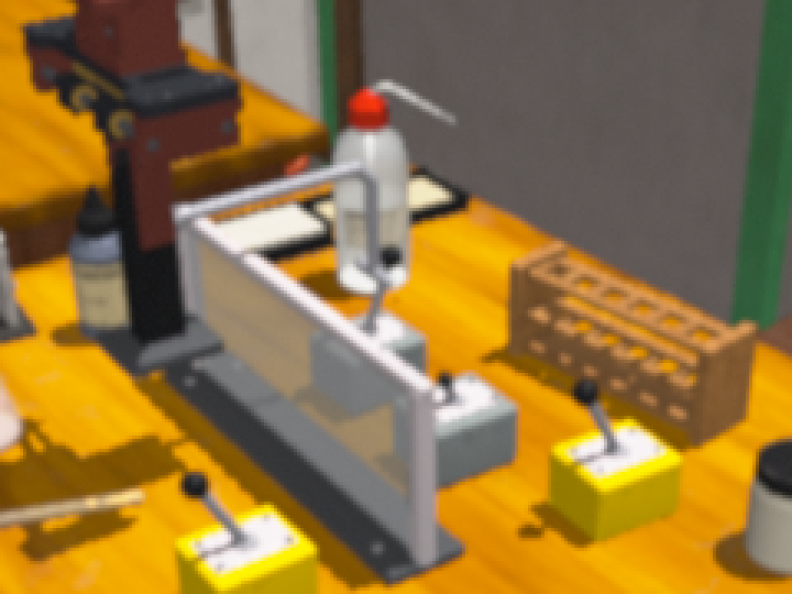

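View pics/p_top.png

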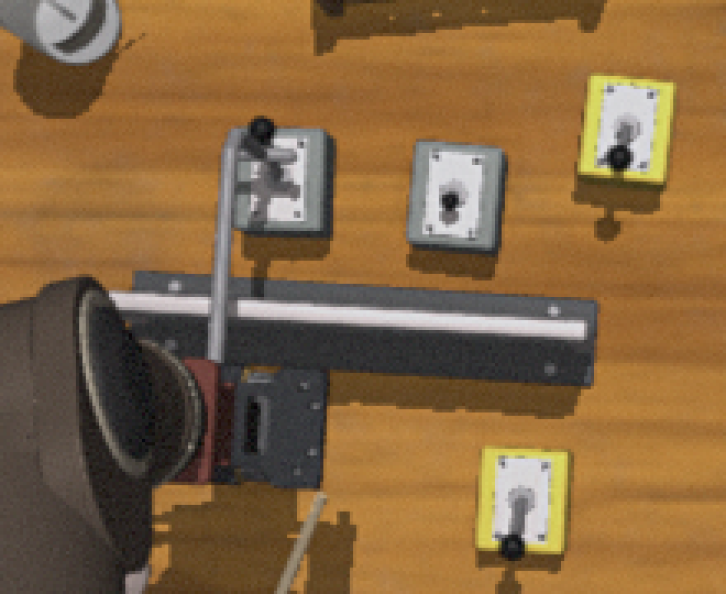

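The lever leans well to the far side (ball at crop (262,130), was (260,202)) and the short lever is unchanged. Pushing a few mm more toward its stop.

```bash
python3 -m pendant '[{"claw":0,"tx":-3,"ty":0,"tz":0,"ax":0,"ay":0,"az":0},{"claw":0,"tx":-6,"ty":0,"tz":0,"ax":0,"ay":0,"az":0},{"claw":0,"tx":-6,"ty":0,"tz":0,"ax":0,"ay":0,"az":0}]'
python3 - <<'E'
from h import *
from rig import capture
rel([])
c=capture("top");a=c["img"][:,:,::-1][120:300,120:340]
cv2.imwrite("pics/p2.png",cv2.resize(a,None,fx=3.3,fy=3.3,interpolation=3))
T=pickle.load(open("top3.pkl","rb"));S=pickle.load(open("scene3.pkl","rb"))
print(tri(T,crop((262,130),(120,120),3.3),S,crop((391,258),(180,100),3.3)))
E
```

```text
clock: 10.4
ee_pos: [544.0, 127.2, 254.7]
orientation: [0.0, 0.024, 1.0, 0.0]
ft_force: [0.2, 0.2, -2.1]
grip_width: 0.294
clock 10.4 tcp [544.00817067 127.15704995 254.65273867] yang 1.5229566776454018 tilt [ 2.01093117e-04  3.38873738e-05 -9.99999979e-01] F [ 0.17119624  0.21618017 -2.08958559] w 0.29375499275890304
[725.98240641 115.30651799 105.12319945]
```

View pics/p2.png

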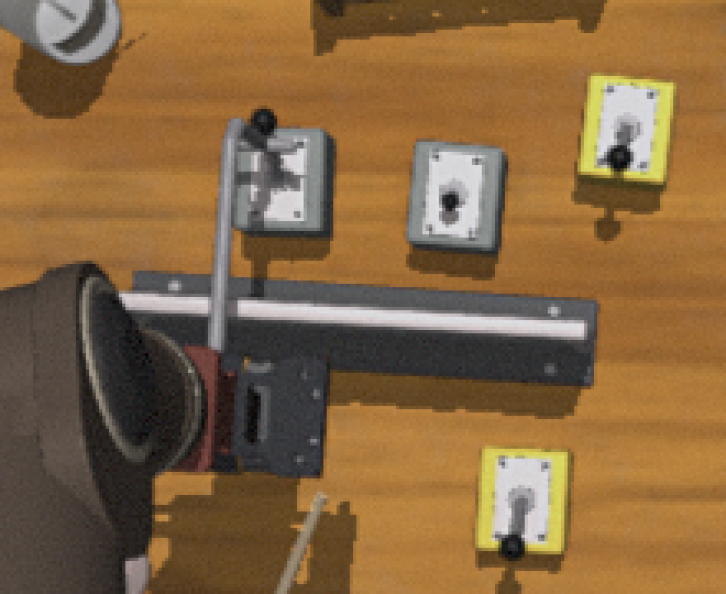

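Ball is ~24 mm past the pivot before the last 6 mm (≈0.92 rad), so it is now about at the stop. Backing off and lifting out.

```bash
python3 -m pendant '[{"claw":0,"tx":6,"ty":0,"tz":0,"ax":0,"ay":0,"az":0},{"claw":0,"tx":20,"ty":0,"tz":0,"ax":0,"ay":0,"az":0},{"claw":0,"tx":36,"ty":0,"tz":0,"ax":0,"ay":0,"az":0},{"claw":0,"tx":52,"ty":0,"tz":0,"ax":0,"ay":0,"az":0},{"claw":0,"tx":66,"ty":0,"tz":0,"ax":0,"ay":0,"az":0},{"claw":0,"tx":75,"ty":0,"tz":0,"ax":0,"ay":0,"az":0},{"claw":0,"tx":78,"ty":0,"tz":-5,"ax":0,"ay":0,"az":0},{"claw":0,"tx":78,"ty":0,"tz":-20,"ax":0,"ay":0,"az":0},{"claw":0,"tx":78,"ty":0,"tz":-40,"ax":0,"ay":0,"az":0},{"claw":0,"tx":78,"ty":0,"tz":-60,"ax":0,"ay":0,"az":0},{"claw":0,"tx":78,"ty":0,"tz":-80,"ax":0,"ay":0,"az":0},{"claw":0,"tx":78,"ty":0,"tz":-92,"ax":0,"ay":0,"az":0},{"claw":0,"tx":78,"ty":0,"tz":-92,"ax":0,"ay":0,"az":0}]'
python3 - <<'E'
from h import *
rel([(476.3,-272.2,347,1.281)])
E
```

```text
clock: 12.08
ee_pos: [466.4, 130.9, 347.7]
orientation: [0.001, 0.024, 1.0, 0.0]
ft_force: [-0.2, -0.4, -3.6]
grip_width: 0.297
clock 12.075 tcp [466.41499341 130.92203071 347.67019838] yang 1.522752519694856 tilt [ 1.90177374e-03  8.30891148e-04 -9.99997846e-01] F [-0.15947703 -0.35612038 -3.60193098] w 0.29724097582932246
  t [-2.920e+01 -4.022e+02  4.000e-01] a [0.001 0.002 0.242]
```

```bash
python3 -m pendant '[{"claw":0,"tx":-1,"ty":-15,"tz":0,"ax":0,"ay":0,"az":0},{"claw":0,"tx":-4,"ty":-50,"tz":0,"ax":0,"ay":0,"az":0.03},{"claw":0,"tx":-7,"ty":-90,"tz":0,"ax":0,"ay":0,"az":0.06},{"claw":0,"tx":-10,"ty":-130,"tz":0,"ax":0,"ay":0,"az":0.08},{"claw":0,"tx":-13,"ty":-170,"tz":0,"ax":0,"ay":0,"az":0.11},{"claw":0,"tx":-15,"ty":-210,"tz":0,"ax":0,"ay":0,"az":0.13},{"claw":0,"tx":-18,"ty":-250,"tz":0,"ax":0,"ay":0,"az":0.16},{"claw":0,"tx":-21,"ty":-290,"tz":0,"ax":0,"ay":0,"az":0.18},{"claw":0,"tx":-24,"ty":-330,"tz":0,"ax":0,"ay":0,"az":0.21},{"claw":0,"tx":-27,"ty":-370,"tz":0,"ax":0,"ay":0,"az":0.23},{"claw":0,"tx":-29,"ty":-395,"tz":0,"ax":0,"ay":0,"az":0.242},{"claw":0,"tx":-29,"ty":-402,"tz":0,"ax":0,"ay":0,"az":0.242},{"claw":0,"tx":-29,"ty":-402,"tz":0,"ax":0,"ay":0,"az":0.242},{"claw":0,"tx":-29,"ty":-402,"tz":0,"ax":0,"ay":0,"az":0.242}]'
python3 - <<'E'
from h import *
from rig import capture
rel([(476.3,-272.2,166.6,1.281)])
for n in("scene","top"):
    c=capture(n);cv2.imwrite(f"pics/b_{n}.png",c["img"][:,:,::-1]);pickle.dump(c,open(n+"4.pkl","wb"))
E
```

```text
clock: 13.82
ee_pos: [475.7, -270.9, 346.4]
orientation: [-0.0, 0.144, 0.99, 0.0]
ft_force: [-0.0, 1.1, -2.6]
grip_width: 0.289
clock 13.825 tcp [ 475.71271765 -270.85524744  346.37583142] yang 1.2826258529947123 tilt [-3.79145126e-04  8.69838059e-04 -9.99999550e-01] F [-0.03209408  1.11831472 -2.62921155] w 0.2894775656136268
  t [ -1.1  -1.3 179.8] a [ 0.001 -0.001  0.002]
```

View pics/b_scene.png

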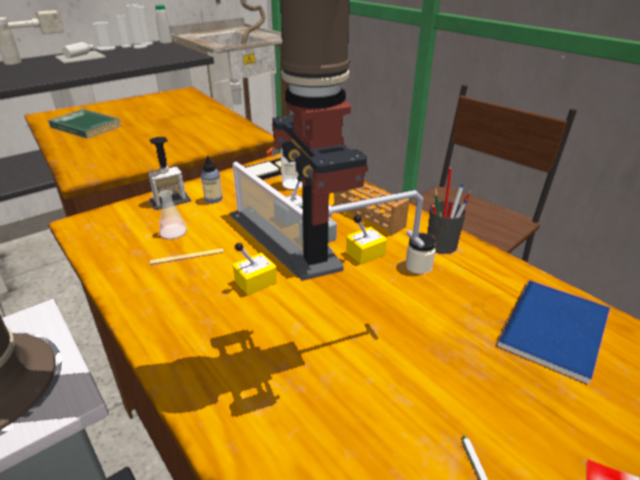

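View pics/b_top.png

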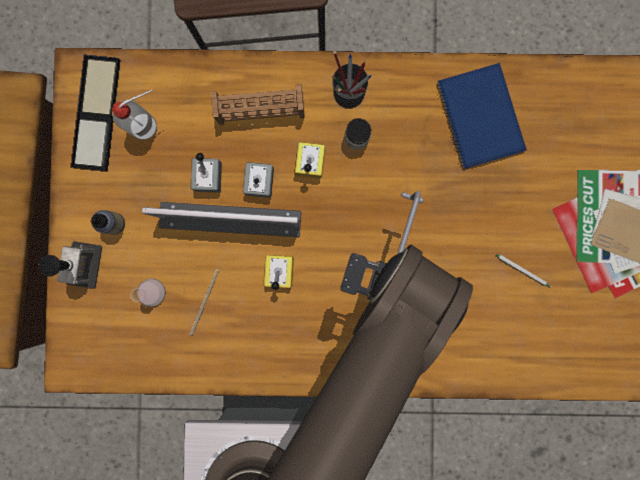

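The long lever stays over (ball at (200,157)), the short one is unchanged, and the rod sits in the jaws as it did after the lift. Setting it down.

```bash
python3 -m pendant '[{"claw":0,"tx":-1,"ty":-1,"tz":20,"ax":0,"ay":0,"az":0},{"claw":0,"tx":-1,"ty":-1,"tz":50,"ax":0,"ay":0,"az":0},{"claw":0,"tx":-1,"ty":-1,"tz":85,"ax":0,"ay":0,"az":0},{"claw":0,"tx":-1,"ty":-1,"tz":120,"ax":0,"ay":0,"az":0},{"claw":0,"tx":-1,"ty":-1,"tz":145,"ax":0,"ay":0,"az":0},{"claw":0,"tx":-1,"ty":-1,"tz":160,"ax":0,"ay":0,"az":0},{"claw":0,"tx":-1,"ty":-1,"tz":170,"ax":0,"ay":0,"az":0},{"claw":0,"tx":-1,"ty":-1,"tz":175,"ax":0,"ay":0,"az":0},{"claw":0,"tx":-1,"ty":-1,"tz":178,"ax":0,"ay":0,"az":0},{"claw":0,"tx":-1,"ty":-1,"tz":179.5,"ax":0,"ay":0,"az":0},{"claw":0,"tx":-1,"ty":-1,"tz":179.5,"ax":0,"ay":0,"az":0},{"claw":0,"tx":-1,"ty":-1,"tz":179.5,"ax":0,"ay":0,"az":0}]'
python3 - <<'E'
from h import *
from rig import capture
rel([(476.3,-272.2,166.6,1.281)])
c=capture("scene");cv2.imwrite("pics/pl.png",cv2.resize(c["img"][240:380,260:440,::-1],(770,600),interpolation=3))
E
```

```text
clock: 15.42
ee_pos: [476.4, -273.4, 167.4]
orientation: [0.0, 0.144, 0.99, -0.0]
ft_force: [-0.5, -1.2, -2.3]
grip_width: 0.296
clock 15.425 tcp [ 476.40516786 -273.36602745  167.40341031] yang 1.280989984058019 tilt [ 4.48633572e-04 -9.83147493e-05 -9.99999895e-01] F [-0.50582852 -1.1568096  -2.32305016] w 0.29598912203093913
  t [0.4 1.1 0.8] a [ 0.  0. -0.]
```

View pics/pl.png

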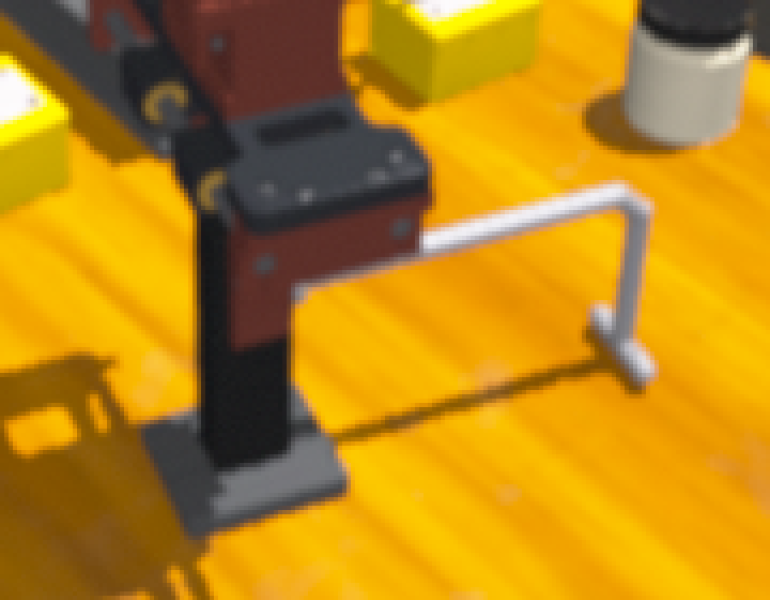

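The foot is just off the desk (wrist force still −2.3 N, the rod's weight). Lower a touch, then open slowly and retreat upward.

```bash
python3 -m pendant '[{"claw":0,"tx":0,"ty":0,"tz":0.5,"ax":0,"ay":0,"az":0},{"claw":0,"tx":0,"ty":0,"tz":1,"ax":0,"ay":0,"az":0},{"claw":0,"tx":0,"ty":0,"tz":1,"ax":0,"ay":0,"az":0},{"claw":0,"tx":0,"ty":0,"tz":1,"ax":0,"ay":0,"az":0}]'; python3 -m pendant '[{"claw":0.35,"tx":0,"ty":0,"tz":0,"ax":0,"ay":0,"az":0},{"claw":0.5,"tx":0,"ty":0,"tz":0,"ax":0,"ay":0,"az":0},{"claw":0.8,"tx":0,"ty":0,"tz":0,"ax":0,"ay":0,"az":0},{"claw":1,"tx":0,"ty":0,"tz":0,"ax":0,"ay":0,"az":0},{"claw":1,"tx":0,"ty":0,"tz":0,"ax":0,"ay":0,"az":0},{"claw":1,"tx":0,"ty":0,"tz":0,"ax":0,"ay":0,"az":0},{"claw":1,"tx":0,"ty":0,"tz":-15,"ax":0,"ay":0,"az":0},{"claw":1,"tx":0,"ty":0,"tz":-40,"ax":0,"ay":0,"az":0},{"claw":1,"tx":0,"ty":0,"tz":-75,"ax":0,"ay":0,"az":0},{"claw":1,"tx":0,"ty":0,"tz":-115,"ax":0,"ay":0,"az":0},{"claw":1,"tx":0,"ty":0,"tz":-150,"ax":0,"ay":0,"az":0},{"claw":1,"tx":0,"ty":0,"tz":-170,"ax":0,"ay":0,"az":0},{"claw":1,"tx":50,"ty":0,"tz":-190,"ax":0,"ay":0,"az":0},{"claw":1,"tx":90,"ty":0,"tz":-190,"ax":0,"ay":0,"az":0},{"claw":1,"tx":90,"ty":0,"tz":-190,"ax":0,"ay":0,"az":0},{"claw":1,"tx":90,"ty":0,"tz":-190,"ax":0,"ay":0,"az":0}]'
python3 - <<'E'
from h import *
from rig import capture
rel([])
for n in("scene","top"):
    c=capture(n);cv2.imwrite(f"pics/f_{n}.png",c["img"][:,:,::-1]);pickle.dump(c,open(n+"5.pkl","wb"))
E
```

```text
clock: 15.98
ee_pos: [476.4, -273.3, 166.6]
orientation: [0.0, 0.144, 0.99, 0.0]
ft_force: [-1.0, 0.4, 5.3]
grip_width: 0.293
clock: 17.98
ee_pos: [390.6, -247.7, 357.1]
orientation: [0.001, 0.144, 0.99, 0.0]
ft_force: [-0.1, -0.9, -0.2]
grip_width: 1.003
clock 17.975 tcp [ 390.60502553 -247.67730304  357.0507128 ] yang 1.2811791363005944 tilt [ 2.03479769e-03 -1.92982999e-04 -9.99997911e-01] F [-0.13404993 -0.89691758 -0.24135138] w 1.0030220712517632
```

View pics/f_scene.png

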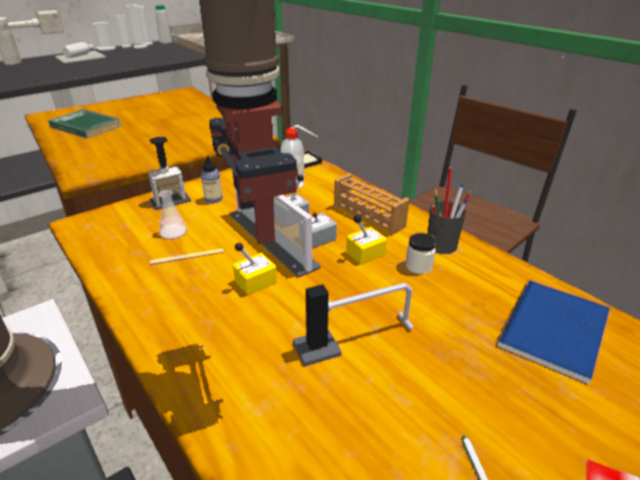

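View pics/f_top.png

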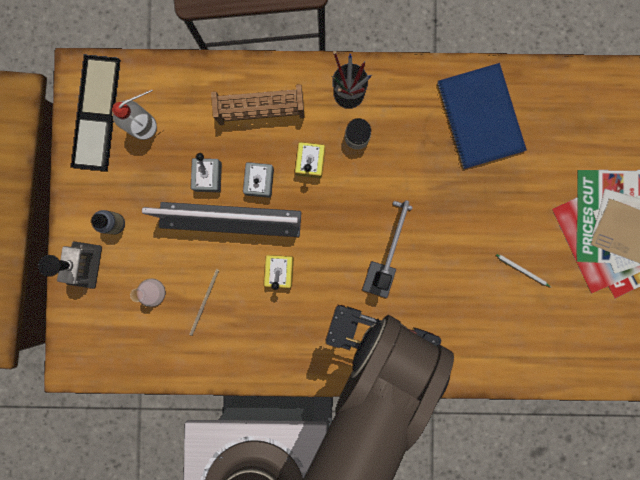

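The rod stands at (384,281) as at the start, the long lever's ball is at (200,157) on the far side, the short lever's is at (256,181) as before, and the gripper is clear.

```bash
python3 - <<'E'
from h import *
from rig import hand_in
T=pickle.load(open("top5.pkl","rb"));b=cast(T,(200,157),103);print("ball",b,"angle",.5+np.arcsin(min(1,(b[0]-701.6)/60)))
print(hand_in())
E
```

```text
ball [730.05293144 114.28670303 103.        ] angle 0.9940727815817337
the job is handed in; nothing more can be done
None
```

The job is done and handed in at about 18 s of the 53 s allowed; `hand_in` gave no verdict. I gripped the bent rod by its handle, reached over the shield and pushed the long lever on the left grey box to its stop. I then stood the rod back where it was.

Last checks before handing in:
- **Long lever:** its ball is about 28 mm past the pivot, which puts the lever at about 0.99 rad (0.75 needed). This comes from a single ray in the top image at an assumed ball height; an earlier two-view reading, before the last 6 mm of push, gave about 0.92.
- **Short lever:** it looks the same as at the start in the top view; I did not measure its angle.
- **Rod:** it stands upright on its foot, within about a pixel (2 mm) of where it stood.
- **Hand and forces:** the hand stayed on the near side of the shield at every stop. The wrist force at those stops never exceeded about 6 N.
- **Gripper:** it is open and clear of everything.

The first move call was refused for missing keys, before anything moved. No check failed or disagreed.

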